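# Press and turn home the tapered plug of a filter cock

## Robot

A 6-joint arm with a two-finger parallel gripper is mounted at the origin on a cart in front of the work surface, level with it; the furniture and walls round the work are solid. World frame = base frame: x ahead of the robot, y to its left, z up, the work surface at z = 0. Lengths are in m, angles in rad, forces in N, time in s.
With the tool pointing down it reaches from about 0.3 to 0.85 m from the base axis. Payload 4.2 kg.
Tool frame: the origin (TCP) lies between the finger pads; the fingertips stand 19 mm ahead of it and the grasp point (between the pads) is the TCP; z points along the fingers, y is the line along which they close (so a half turn about z gives the same grasp; the last joint's range is limited). The gripper opens to 91 mm and grips with 3 to 60 N. Pads are 32 mm wide; open, the fingers measure 118 mm over their backs; the gripper's body (76 mm by 178 mm) begins 60 mm behind the grasp point.
Start: joints at [-1.365, 0.32, 1.565, -0, 1.257, -0.02], TCP at [0.129, -0.56, 0.212] pointing down, gripper open.
Joint ranges: [-3.11, 3.11], [-0.84, 2.01], [0.21, 2.61], [-1.34, 4.49], [0.05, 2.63], [-2.56, 2.56]. Speed limits (rad/s): [2.57, 2.57, 3.14, 3.14, 3.14, 3.14].

## Interface

Orientations are given as a rotation vector (axis times angle).
In Python, from cell import * gives the robot as it stands.
- The arm moves only by the shell command python3 -m crank 'ROWS'. ROWS is JSON, a list of rows, each a list of 3 entries, a list of its own where there are three numbers: the shift along the tool's x, y, z in m, then the turn, a rotation vector about the tool's x, y, z in rad, then the finger opening in m, from 0 to 0.0912. In form: [[[tx, ty, tz], [rx, ry, rz], gripper], ...]. A call has 1 to 8 rows; each row shifts and turns the commanded pose from where the row before left it, along the tool's axes as they then stand; what a row does not reach is not made up. A row lasts 1/8 s, in which the tool goes at most 62.5 mm and 10.7 degrees, less where a joint would pass 70% of its speed; a pose out of reach is approached as far as the arm can. A call with a gripper value outside its range is refused whole. The fingers move at their own pace and stop on an object; the grip force is fixed at half the most. Time passes only in rows, so rows that do not move let the fingers close. It gives the time, the measured TCP pose, the force, the opening and the grip force at its end, in the units of the state.
- state(): the state, without advancing time (a new reading comes with each control period).
- snapshot(name): name is "scene" or "top" or "wrist"; returns (picture, depth): 400x640x3 uint8, blue, green, red; 400x640 float32, m along the optical axis (not along the pixel's ray), 0 where there is no reading.
- get_calibration(name): a dict with "fx", "fy", "cx", "cy" (pixels), "rvec" (rotation vector, rad) and "tvec" (3), from world to camera coordinates, as OpenCV has them. Camera axes: x right, y down, z forward; pixel columns grow to the right and rows downward; lengths in m; the calibration is good to about 2 mm. A picture is of the moment at which its call begins: read the wrist's pose just before it. get_calibration takes no time and is no camera call; for the wrist camera it gives the pose at the moment of the call.
- close_job(): hands the job in; it is judged then, once.
The state is a dict: "time": time; "joint_pos": joint angles; "joint_velocities": joint speeds; "joint_torque": joint torques, N m; "ee_pos": TCP position; "tool_rot": TCP orientation; "wrist_force": force on the tool from outside, world axes, zero at the start; "wrist_torque": the same for the moment, N m; "opening": finger opening in m; "grasp_force": force on a finger pad.
Only numpy, scipy, OpenCV 4.12 (cv2) and the standard library are available. Lean on these libraries where they do the work, as an engineer would, in place of code of your own. Each camera call takes 0.05 s, during which the arm holds its last target. There are 200 camera calls.

## Task

The cock of the water filter with the blue handle has worked loose and stands open. Shut it by turning its handle clockwise (seen from above) a quarter turn until it lies square across the pipe, pressing the plug down into its tapered seat as you turn, so that it ends fully home and stays there. Do not turn the handle most of the way while the plug still stands proud, and leave the red-handled cock alone.

Things in the scene. Friction and masses are not known exactly. Their poses are not given: they have to be found in the camera images.
- blue_grip (a point): Blue bar handle: on the upright axis of its plug, 12 mm below the top of the bar. Bar 52 mm long (this point's x), 10 mm thick (y), 32 mm tall, z up. It stands on a round steel flange 44 mm across, 6 mm thick, whose top is 20 mm below this point and may be pushed by the fingertips. This point is 84 mm above the worktop with the plug fully proud, 76 mm fully home.
- blue_filter: The fixed filter unit under the blue handle; origin on the worktop, on the plug's axis; its x runs along the pipe (9 mm radius) to the white canister, whose axis is 110 mm from the plug's, on the far side from the robot: 82 mm across, 112 mm high, lid blue. The steel cock body under the flange is 40 mm across and 50 mm high; base plate 215 x 85 x 10 mm.
- blue_turn (a joint): Angle of the blue handle, rad, growing clockwise seen from above: 0 = along the pipe (open), 1.57 = square across it (shut), end stop at 1.72. It stays where it is left.
- blue_press (a joint): How far the blue plug is pushed down into its tapered seat, m: 0 = 8 mm proud (loose), 0.008 = fully home at a solid stop. It starts 7 to 8 mm proud. Friction holds it where it is left: it moves down freely under a push of 10 to 12 N (lighter pushes only creep it, under 1.5 mm/s) and turns at about 0.08 N m, at any depth.
- red_end (a point): Point on the red bar handle of an identical filter cock, which must be left alone: 22 mm from its axis towards one end of the bar, 4 mm below the bar's top. This point's x points from the axis along the bar to this end.

How it is judged:
At the end, for the whole second after the job is handed in: The blue plug is home (pushed in by more than 6.2 of its 8 mm), its handle is across the pipe (turned to 1.35 rad or more; the stop is at 1.72) and at rest, and the red handle is within 8 mm of where it was (value of joint blue_press above 0.0062 m and value of joint blue_turn above 1.35 rad and velocity of joint blue_turn below 0.05 rad/s and distance of red_end from where it was at the start of the episode below 0.008 m); the robot touches nothing.
It fails at once if the blue handle is turned most of the way (beyond 1.15 rad) while its plug is pushed in by less than 3.5 mm (value of joint blue_turn above 1.15 rad and value of joint blue_press below 0.0035 m).
It fails at once if the red handle is moved by more than 8 mm (distance of red_end from where it was at the start of the episode above 0.008 m).
It also fails if it takes over 35 s, if anything falls off the work surface, if the arm or the gripper's body presses on something with over 40 N, if the wrist force passes 120 N, or if a joint passes its speed limit or range.

## Working session

There is one attempt and no reset: what is moved stays moved. The work goes in short steps, Python scripts to look and compute and a shell command to move; the robot and the scene stay as the last step left them, time stands still between calls to the robot, and variables do not carry over. Pictures are saved under pics/ and viewed, at most 10 in all, crops included, and the job is handed in when it is done.

```bash
mkdir -p pics; cat > h.py <<'E'
from cell import *
import numpy as np, cv2
def cloud(name):
    c=get_calibration(name); im,d=snapshot(name)
    R=cv2.Rodrigues(np.array(c["rvec"],float))[0]; t=np.array(c["tvec"],float).ravel()
    v,u=np.mgrid[0:d.shape[0],0:d.shape[1]]
    P=np.stack([(u-c["cx"])/c["fx"]*d,(v-c["cy"])/c["fy"]*d,d],-1)
    return im,d,(P-t)@R
E
python3 - <<'E'
from h import *
s=state();print(s)
for n in("top","scene"):
    im,d,W=cloud(n); cv2.imwrite(f"pics/{n}0.png",im); np.save(n,W)
E
```

```text
{'time': 0.0, 'joint_pos': array([-1.36499975e+00,  3.20296239e-01,  1.56567233e+00, -8.69567724e-07,
        1.25742363e+00, -1.99998989e-02]), 'joint_velocities': array([ 0.00180334, -0.00024865,  0.00028267,  0.00077281,  0.00208403,
        0.0010908 ]), 'joint_torque': array([ 2.38963323e-03, -4.12458086e+01, -2.31976891e+01,  7.30707217e-02,
        4.59640310e-02, -1.34986253e-04]), 'ee_pos': array([ 0.12862753, -0.55989853,  0.21162041]), 'tool_rot': array([-3.11981217e+00, -3.53725856e-01,  2.63362172e-04]), 'wrist_force': array([0.35034942, 0.89963579, 0.30873916]), 'wrist_torque': array([-0.05692119,  0.03397233,  0.0310099 ]), 'grasp_force': 0.0, 'opening': 0.09133011618402886}
```

View pics/top0.png

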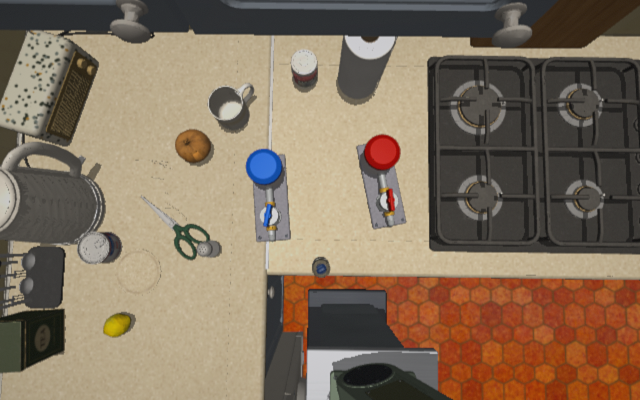

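View pics/scene0.png

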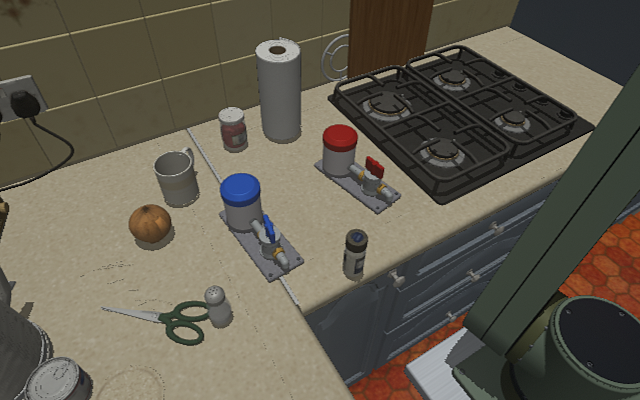

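The top view shows the blue lid at about (264,167) with its handle at (268,214), and the red handle at (390,200). A spice jar stands at (320,267). Next I measure these in world coordinates.

```bash
python3 - <<'E'
from h import *
im=cv2.imread("pics/top0.png").astype(int);W=np.load("top.npy")
b,g,r=im[...,0],im[...,1],im[...,2]
v,u=np.mgrid[0:400,0:640]
def rep(n,m):
    P=W[m];print(n,m.sum(),P.mean(0).round(4),P.min(0).round(3),P.max(0).round(3)); 
    q=P[:,:2]-P[:,:2].mean(0); w,V=np.linalg.eigh(q.T@q/len(q)); print("  axis",V[:,1].round(3),np.sqrt(w).round(4)); return P
blue=(b>130)&(r<90)&(b>g+50); red=(r>130)&(b<60)&(g<60)&(v<240)
z=W[...,2]
rep("bluelid",blue&(v<190)&(z>.105));rep("bluebar",blue&(v>195)&(v<240)&(z>.08))
rep("redlid",red&(v<175)&(z>.105)&(u<420));rep("redbar",red&(v>180)&(z>.08))
jar=(abs(u-320)<12)&(abs(v-266)<14)&(z>.03);rep("jar",jar)
ps=(abs(u-208)<12)&(abs(v-248)<14)&(z>.03);rep("salt",ps)
print(get_calibration("wrist"))
E
```

```text
bluelid 931 [0.5789 0.2592 0.1153] [0.437 0.135 0.105] [0.619 0.299 0.949]
  axis [-0.753 -0.658] [0.0193 0.0238]
bluebar 94 [0.4716 0.2506 0.0956] [0.446 0.244 0.091] [0.496 0.259 0.1  ]
  axis [-0.987  0.164] [0.003  0.0136]
redlid 896 [ 0.6165 -0.0059  0.1127] [ 0.437 -0.045  0.105] [0.656 0.135 0.949]
  axis [-0.801  0.598] [0.019 0.022]
redbar 77 [ 0.5102 -0.0291  0.0951] [ 0.487 -0.036  0.09 ] [ 0.534 -0.023  0.1  ]
  axis [-0.99  -0.143] [0.0024 0.0134]
jar 301 [0.3569 0.1284 0.1038] [0.336 0.109 0.031] [0.437 0.148 0.949]
  axis [-0.987 -0.16 ] [0.0101 0.0118]
salt 318 [0.3925 0.3864 0.0752] [0.371 0.135 0.03 ] [0.437 0.41  0.949]
  axis [-0.171  0.985] [0.0102 0.0222]
{'fx': 349.6480410284497, 'fy': 349.6480410284497, 'cx': 322.6738240282611, 'cy': 199.09415232062358, 'rvec': array([-2.2646512 ,  1.80165163,  0.27708828]), 'tvec': array([-0.57292314, -0.03259655,  0.39382694])}
```

```bash
python3 -m crank '[[[0.0322,-0.0446,0],[0,0,0],0.06],[[0.0322,-0.0446,0],[0,0,0],0.06],[[0.0322,-0.0446,0],[0,0,0],0.06],[[0.0322,-0.0446,0],[0,0,0],0.06],[[0.0322,-0.0446,0],[0,0,0],0.06],[[0.0322,-0.0446,0],[0,0,0],0.06],[[0.0322,-0.0446,0],[0,0,0],0.06],[[0.0322,-0.0446,0],[0,0,0],0.06]]'
python3 -m crank '[[[0.0322,-0.0446,0],[0,0,0],0.06],[[0.0322,-0.0446,0],[0,0,0],0.06],[[0.0322,-0.0446,0],[0,0,0],0.06],[[0.0322,-0.0446,0],[0,0,0],0.06],[[0.0322,-0.0446,0],[0,0,0],0.06],[[0.0322,-0.0446,0],[0,0,0],0.06],[[0.0322,-0.0446,0],[0,0,0],0.06],[[0.0322,-0.0446,0],[0,0,0],0.06]]'
python3 -m crank '[[[0,0,0],[0,0,-0.183],0.06],[[0,0,0],[0,0,-0.183],0.06],[[0,0,0],[0,0,-0.183],0.06],[[0,0,0],[0,0,-0.183],0.06],[[0,0,0],[0,0,-0.183],0.06],[[0,0,0],[0,0,-0.183],0.06],[[0,0,0],[0,0,-0.183],0.06],[[0,0,0],[0,0,-0.183],0.06]]'
python3 -m crank '[[[0,0,0],[0,0,-0.183],0.06],[[0,0,0],[0,0,-0.183],0.06],[[0,0,0],[0,0,-0.183],0.06],[[0,0,0],[0,0,-0.183],0.06],[[0,0,0],[0,0,-0.183],0.06],[[0,0,0],[0,0,-0.183],0.06],[[0,0,0],[0,0,-0.183],0.06],[[0,0,0],[0,0,0],0.06]]'
python3 - <<'E'
from h import *
s=state();R=cv2.Rodrigues(s["tool_rot"])[0];print(s["joint_pos"].round(3),s["ee_pos"].round(4),R.round(3))
im,d,W=cloud("wrist");cv2.imwrite("pics/w1.png",im);np.save("w1",W)
E
```

```text
time: 1.1
ee_pos: [0.3001, -0.1533, 0.2124]
tool_rot: [3.122, 0.353, 0.001]
wrist_force: [1.5, -0.6, -0.3]
opening: 0.0601
grasp_force: 0.0
time: 2.1
ee_pos: [0.4713, 0.2522, 0.212]
tool_rot: [3.121, 0.355, -0.001]
wrist_force: [0.8, -0.6, -0.2]
opening: 0.0599
grasp_force: 0.0
time: 3.1
ee_pos: [0.4708, 0.2502, 0.2119]
tool_rot: [-2.078, -2.356, 0.002]
wrist_force: [0.2, 1.5, 0.1]
opening: 0.0601
grasp_force: 0.0
time: 4.1
ee_pos: [0.4709, 0.2503, 0.212]
tool_rot: [-0.271, -3.129, 0.001]
wrist_force: [0.4, -0.8, 0.5]
opening: 0.0602
grasp_force: 0.0
[ 0.467  0.255  1.659 -0.     1.229 -0.931] [0.4709 0.2503 0.212 ] [[-0.985  0.172 -0.001]
 [ 0.172  0.985 -0.   ]
 [ 0.001 -0.001 -1.   ]]
```

View pics/w1.png

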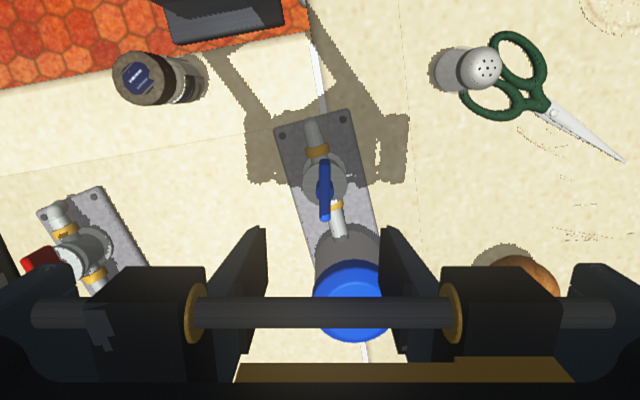

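The wrist view shows the blue bar at about (325,190), centred between the fingers and nearly parallel to the tool's x. The canister is behind it and the red cock is well off to the left.

```bash
python3 - <<'E'
from h import *
im=cv2.imread("pics/w1.png").astype(int);W=np.load("w1.npy");b,g,r=im[...,0],im[...,1],im[...,2]
v,u=np.mgrid[0:400,0:640];z=W[...,2]
m=(b>g+40)&(b>r+50)&(v>140)&(v<230)&(u>290)&(u<360)
P=W[m];print(m.sum(),np.percentile(P[:,2],[5,50,95]))
t=m&(z>.088)&(z<.104);P=W[t];(c,s,a)=cv2.minAreaRect((P[:,:2]*1000).astype(np.float32));print(c,s,a,P.mean(0),t.sum())
q=P[:,:2]-P[:,:2].mean(0);w,V=np.linalg.eigh(q.T@q);print(V[:,1],np.degrees(np.arctan(V[1,1]/V[0,1])))
l=(b>g+40)&(b>r+60)&(v>255)&(z>.105)&(z<.125);P=W[l];print(P.mean(0),P.min(0),P.max(0))
# base plate long edge direction, via plate-height points
p=(z>.006)&(z<.014)&(abs(W[...,1]-.25)<.07)&(W[...,0]<.55)&(W[...,0]>.37);P=(W[p][:,:2]*1000).astype(np.float32);print(p.sum(),cv2.minAreaRect(P))
E
```

```text
646 [0.09361808 0.09565179 0.09697006]
(472.8162536621094, 253.32943725585938) (14.667135238647461, 50.78623962402344) 88.09846496582031 [0.47176563 0.25344915 0.09551875] 641
[-0.98555397  0.16936163] -9.750705137455771
[0.57150676 0.26068173 0.1104291 ] [0.54203441 0.22697206 0.10501607] [0.62014448 0.28927702 0.11435039]
5870 ((483.5441589355469, 253.89108276367188), (140.41908264160156, 84.99977111816406), 5.016946315765381)
```

```bash
python3 -m crank '[[[-0.001,0.002,0.03],[0,0,0],0.05],[[0,0,0.035],[0,0,0],0.05],[[0,0,0.035],[0,0,0],0.05],[[0,0,0.014],[0,0,0],0.05],[[0,0,0.01],[0,0,0],0.05],[[0,0,0],[0,0,0],0.05]]'
python3 -m crank '[[[0,0,0],[0,0,0],0.03],[[0,0,0],[0,0,0],0.016],[[0,0,0],[0,0,0],0],[[0,0,0],[0,0,0],0],[[0,0,0],[0,0,0],0],[[0,0,0],[0,0,0],0]]'
```

```text
time: 4.9
ee_pos: [0.4726, 0.2523, 0.0886]
tool_rot: [0.269, 3.13, 0.0]
wrist_force: [0.0, -0.2, 1.1]
opening: 0.0504
grasp_force: 0.0
time: 5.65
ee_pos: [0.4724, 0.2517, 0.0886]
tool_rot: [0.268, 3.13, -0.002]
wrist_force: [-0.2, -2.9, 3.3]
opening: 0.0097
grasp_force: 30.0
```

```bash
python3 -m crank '[[[0,-0.001,0.002],[0,0,0],0],[[0,0,0.002],[0,0,0],0],[[0,0,0.002],[0,0,0],0],[[0,0,0.001],[0,0,0],0],[[0,0,0],[0,0,0],0]]'; python3 -m crank '[[[0,0,0.002],[0,0,0],0],[[0,0,0.002],[0,0,0],0],[[0,0,0.001],[0,0,0],0],[[0,0,0],[0,0,0],0]]'
```

```text
time: 6.28
ee_pos: [0.4725, 0.2516, 0.0826]
tool_rot: [0.268, 3.129, 0.002]
wrist_force: [-2.5, -1.2, 9.8]
opening: 0.0099
grasp_force: 30.0
time: 6.78
ee_pos: [0.4726, 0.2517, 0.0804]
tool_rot: [0.268, 3.128, 0.003]
wrist_force: [-6.6, -3.7, 27.6]
opening: 0.0094
grasp_force: 30.1
```

```bash
python3 -m crank '[[[0,0,0],[0,0,0.08],0],[[0,0,0],[0,0,0.12],0],[[0,0,0],[0,0,0.12],0],[[0,0,0],[0,0,0.12],0],[[0,0,0],[0,0,0],0]]'; python3 - <<'E'
from h import *
s=state();print(s["wrist_torque"],s["joint_pos"])
im,d,W=cloud("top");cv2.imwrite("pics/t2.png",cv2.resize(im[120:260,200:420],None,fx=3,fy=3))
E
```

```text
time: 7.4
ee_pos: [0.4726, 0.2515, 0.0804]
tool_rot: [0.946, 2.994, 0.003]
wrist_force: [-6.4, -4.4, 26.9]
opening: 0.0093
grasp_force: 30.1
[-0.82868095  1.1477149  -0.07318493] [ 4.67467840e-01  3.77370872e-01  1.84494773e+00  3.25730594e-04
  9.16677091e-01 -4.91660531e-01]
```

```bash
python3 -m crank '[[[0,0,0.001],[0,0,0.06],0],[[0,0,0.001],[0,0,0.06],0],[[0,0,0],[0,0,0.06],0],[[0,0,0],[0,0,0],0]]'
```

```text
time: 7.95
ee_pos: [0.4727, 0.2515, 0.0801]
tool_rot: [1.21, 2.897, 0.004]
wrist_force: [-9.5, -5.4, 38.3]
opening: 0.0095
grasp_force: 30.2
```

```bash
python3 -m crank '[[[0,0,0],[0,0,0.12],0],[[0,0,0],[0,0,0.12],0],[[0,0,0],[0,0,0.12],0],[[0,0,0],[0,0,0.12],0],[[0,0,0],[0,0,0.12],0],[[0,0,0],[0,0,0.1],0],[[0,0,0],[0,0,0],0],[[0,0,0],[0,0,0],0]]'; python3 - <<'E'
from h import *
R=cv2.Rodrigues(state()["tool_rot"])[0];print(R.round(3),np.degrees(np.arctan2(R[1,0],R[0,0])))
E
```

```text
time: 8.95
ee_pos: [0.4725, 0.2513, 0.0801]
tool_rot: [2.131, 2.307, 0.004]
wrist_force: [-10.2, -6.3, 38.8]
opening: 0.0096
grasp_force: 30.2
[[-0.08   0.997  0.002]
 [ 0.997  0.08   0.001]
 [ 0.001  0.003 -1.   ]] 94.56368556932358
```

```bash
python3 -m crank '[[[0,0,-0.002],[0,0,0],0],[[0,0,-0.002],[0,0,0],0],[[0,0,-0.0005],[0,0,0],0],[[0,0,0],[0,0,0],0]]'; python3 -m crank '[[[0,0,0],[0,0,0],0.04],[[0,0,0],[0,0,0],0.05],[[0,0,0],[0,0,0],0.05],[[0,0,0],[0,0,0],0.05],[[0,0,-0.01],[0,0,0],0.05],[[0,0,-0.03],[0,0,0],0.05],[[0,0,-0.05],[0,0,0],0.05],[[0,0,-0.04],[0,0,0],0.05]]'
python3 - <<'E'
from h import *
im,d,W=cloud("wrist");cv2.imwrite("pics/w3.png",im)
b,g,r=[im[...,i].astype(int) for i in range(3)];z=W[...,2]
m=(b>g+40)&(b>r+50)&(np.hypot(W[...,0]-.4725,W[...,1]-.2515)<.035)&(z>.06)
P=W[m];P=P[P[:,2]>np.percentile(P[:,2],95)-.008]
print(len(P),np.percentile(P[:,2],[5,50,95]),P.mean(0));q=P[:,:2]-P[:,:2].mean(0);w,V=np.linalg.eigh(q.T@q);print(np.degrees(np.arctan2(V[1,1],V[0,1])))
E
```

```text
time: 9.45
ee_pos: [0.4721, 0.2511, 0.0806]
tool_rot: [2.131, 2.308, 0.001]
wrist_force: [-4.0, -3.4, 13.3]
opening: 0.0095
grasp_force: 30.0
time: 10.45
ee_pos: [0.4726, 0.2514, 0.2115]
tool_rot: [2.13, 2.308, 0.003]
wrist_force: [1.0, 1.0, -0.2]
opening: 0.0499
grasp_force: 0.0
614 [0.08549772 0.08772883 0.08911228] [0.47287004 0.25502085 0.08757001]
94.36016167437998
```

View pics/w3.png

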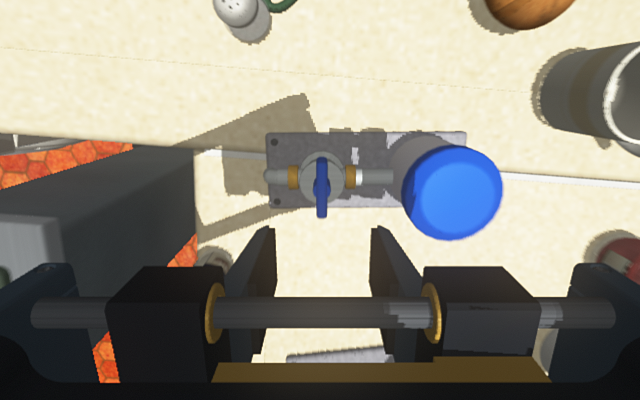

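The bar at (321,187) lies square across the pipe. Its top is at 0.088 m, which is fully home, and its heading is 94.4° against 95° for exactly square. The gripper is clear of everything.

```bash
python3 -c "
from cell import *
print(close_job())"
```

```text
the job is handed in; nothing more can be done
None
```

The blue cock is shut: by camera its handle lies square across the pipe (94.4° against 95°) and its plug is fully home (bar top at 0.088 m); the red cock was never touched, and I handed the job in at about 10.5 s, with no verdict returned.

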